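# Clear the pile of microscope spares into their holders

### The job

Take the pile of microscope spares apart from the top down and put each thing, upright as it stands now, into its own holder: first the brass weight into the round cup, then the small carton into the small tray, then the ring filter fully onto the round pad, and last the large flat pack into the large tray. The carton and the pack must lie flat on the tray floors, lengthwise along their trays. Do not tip anything over and leave the dropper bottle and the lens case where they stand.

Things in the scene. Friction and masses are not known exactly. Their poses are not given: they have to be found in the camera images.
- pack: large flat cardboard pack, white and blue, 60 (x) x 106 (y) x 28 (z) mm; the bottom of the pile, loose, about 50 g, lies on the table. Origin: centre of its underside; z up, y along its length.
- filter: round glass filter in a black ring, 45 mm across, 8.5 mm thick; lies flat on the pack, near its middle, loose, about 22 g. Origin: centre of its underside; z up.
- carton: small yellow and blue carton, 26 (x) x 45 (y) x 22 (z) mm; lies flat on the filter, near its middle, its ends overhanging the ring a little, loose, about 20 g. Origin: centre of its underside; z up, y along its length.
- weight: round brass weight, 48 mm tall: a body 25 mm across up to 30 mm height, then a neck and a knob 18 mm across at the top; stands on the carton, the top of the pile, loose, about 200 g. Origin: centre of its underside; z up.
- cup: round black cup with a grey floor, the holder of the weight: outside 49 mm across, 14 mm tall, hole 41 mm across, floor 5 mm above the table; fixed. Origin: centre of its underside; z up.
- small_tray: small rectangular black tray with a grey floor, the holder of the small carton: outside 50 (x) x 69 (y) mm, walls 4 mm thick and 12 mm tall, inside 42 x 61 mm, floor 5 mm above the table; fixed. Origin: centre of its underside; z up, y along its length.
- pad: flat round black pad with a grey top and no rim, the place of the filter: 66 mm across, top 10 mm above the table; fixed. Origin: centre of its underside; z up.
- big_tray: large rectangular black tray with a grey floor, the holder of the pack: outside 86 (x) x 132 (y) mm, walls 4 mm thick and 12 mm tall, inside 78 x 124 mm, floor 5 mm above the table; fixed. Origin: centre of its underside; z up, y along its length.
- dropper: amber dropper bottle with a black bulb, 34 mm across, 102 mm tall; bystander, loose. Origin: centre of its underside.
- lens_case: round lens case, black with a white cap, 36 mm across, 62 mm tall; bystander, loose. Origin: centre of its underside.
Things that resemble listed ones, but are neither listed nor needed, are in the scene too. What is shaped like the carton but orange or red is not meant.

How it is judged (in metres and radians):
On the way, in this order (a step that is already met when the one before it is completed fails the run):
1. the brass weight stands in the round cup, let go (horizontal distance between weight and cup below 0.013 m and z of weight in the frame of cup between 0.001 and 0.009 m and angle between weight's own z axis and vertical below 0.1 rad and contact force between weight and the fingers below 0.05 N and linear speed of weight below 0.03 m/s), for 0.2 s.
2. the small carton lies in the small tray, let go (horizontal distance between carton and small_tray below 0.015 m and z of carton in the frame of small_tray between 0.001 and 0.009 m and angle between carton's own z axis and vertical below 0.1 rad and angle between the x axis of carton and the x axis of small_tray, either way round below 0.45 rad and contact force between carton and the fingers below 0.05 N and linear speed of carton below 0.03 m/s), for 0.2 s.
3. the ring filter lies on the round pad, let go (horizontal distance between filter and pad below 0.011 m and z of filter in the frame of pad between 0.006 and 0.014 m and angle between filter's own z axis and vertical below 0.1 rad and contact force between filter and the fingers below 0.05 N and linear speed of filter below 0.03 m/s), for 0.2 s.
4. the large flat pack lies in the large tray, let go (horizontal distance between pack and big_tray below 0.017 m and z of pack in the frame of big_tray between 0.001 and 0.009 m and angle between pack's own z axis and vertical below 0.1 rad and angle between the x axis of pack and the x axis of big_tray, either way round below 0.25 rad and contact force between pack and the fingers below 0.05 N and linear speed of pack below 0.03 m/s), for 0.2 s.
At the end, for the whole second after the job is handed in: All released, at rest and upright: weight on the cup floor within 13 mm of centre; small carton on the small tray floor within 15 mm and 0.45 rad; filter flat on the pad within 11 mm; pack on the large tray floor within 17 mm and 0.25 rad (either way round) (all of step 1 and all of step 2 and all of step 3 and all of step 4); the robot touches nothing.
It fails at once if a thing of the pile is tipped over (more than 0.6 rad) (angle between any of weight, carton, filter, pack's own z axis and vertical above 0.6 rad).
It fails at once if the dropper bottle or the lens case is shifted more than 15 mm or knocked over (distance of any of dropper, lens_case from where it was at the start of the episode above 0.015 m or angle between any of dropper, lens_case's own z axis and vertical above 0.4 rad).
It also fails if it takes over 112 s, if anything falls off the work surface, if the arm or the gripper's body presses on something with over 40 N, if the wrist force passes 120 N, or if a joint passes its speed limit or range.

### The arm

A 7-joint arm with a two-finger parallel gripper is mounted at the origin on a cart in front of the work surface, level with it; the furniture and walls round the work are solid. World frame = base frame: x ahead of the robot, y to its left, z up, the work surface at z = 0. Lengths are in m, angles in degrees, forces in N, time in s.
With the tool pointing down it reaches from about 0.425 to 0.875 m from the base axis. Payload 4.7 kg.
Tool frame: the origin (TCP) lies at the very end of the fingers, on their centre line; the grasp point (between the pads) lies env.hold_point_z behind it (env.hold_point_z is the distance from the TCP to the grasp point, in m); z points along the fingers, y is the line along which they close (so a half turn about z gives the same grasp; the last joint's range is limited). The gripper opens to 87 mm and grips with 3 to 60 N. Pads are 19 mm wide; open, the fingers measure 117 mm over their backs; the gripper's body (75 mm by 190 mm) begins 51 mm behind the grasp point.
Start: joints at [0.808, 18.392, -4.016, 83.108, 1.295, 78.541, -3.26], TCP at [0.65, -0, 0.223] pointing down, gripper open.
Joint ranges: [-163.93, 163.93], [-17.29, 119.83], [-79.2, 71.16], [3.27, 140.29], [-89.18, 269.18], [5.43, 117.66], [-154.24, 154.24]. Speed limits (degrees/s): [147.25, 147.25, 180, 180, 180, 180, 180].

### API

Orientations are given as [roll, pitch, yaw] about the fixed x, y, z axes, in that order (R = Rz(yaw) Ry(pitch) Rx(roll)).
In Python, from cell import env gives the robot as it stands.
- The arm moves only by the shell command python3 -m jog 'ROWS' [FORCE]. ROWS is JSON, a list of rows, each an object with "dp": the shift along the tool's x, y, z in cm, a list of three; "twist": the turn about the tool's z in degrees; "fingers": the opening, from 0 (shut) to 1 (fully open). A call has 1 to 8 rows; each row is the pose to reach, as a shift and turn from the pose commanded when the call began, along the tool's axes at that moment; what a row does not reach only later rows make up. A row lasts 1/8 s, in which the tool goes at most 62.5 mm and 10.7 degrees, less where a joint would pass 70% of its speed; a pose out of reach is approached as far as the arm can. A call with a gripper value outside its range is refused whole. The fingers move at their own pace and stop on an object; FORCE is the grip in N (left out, the last holds). Time passes only in rows, so rows that repeat a pose let the fingers close. It gives the time, the measured TCP pose, the force, the opening and the grip force at its end, in the units of the state.
- env.get_obs(): the state, without advancing time (a new reading comes with each control period).
- env.read_camera(name): name is "scene" or "side" or "wrist"; returns a dict with "pixels" (420x560x3 uint8, blue, green, red), "depth" (420x560 float32, m along the optical axis (not along the pixel's ray), 0 where there is no reading), "fx", "fy", "cx", "cy" (pixels), "rvec" (rotation vector, rad) and "tvec" (3), from world to camera coordinates, as OpenCV has them. Camera axes: x right, y down, z forward; pixel columns grow to the right and rows downward; lengths in m; the calibration is good to about 2 mm. The wrist camera is an equidistant fisheye: a pixel r from the principal point sees the ray r / f radians off the axis. A picture is of the moment at which its call begins.
- env.sign_off(): hands the job in; it is judged then, once.
The state is a dict: "time_s": time; "qpos": joint angles; "joint_velocities": joint speeds; "effort": joint torques, N m; "tool_pos": TCP position; "tool_rot": TCP orientation; "force": force on the tool from outside, world axes, zero at the start; "wrist_torque": the same for the moment, N m; "grip_width": finger opening in m; "grasp_force": force on a finger pad.
Only numpy, scipy, OpenCV 4.12 (cv2) and the standard library are available. Lean on these libraries where they do the work, as an engineer would, in place of code of your own. Each camera call takes 0.05 s, during which the arm holds its last target. There are 200 camera calls.

## Working session

There is one attempt and no reset: what is moved stays moved. The work goes in short steps, Python scripts to look and compute and a shell command to move; the robot and the scene stay as the last step left them, time stands still between calls to the robot, and variables do not carry over. Pictures are saved under pics/ and viewed, at most 14 in all, crops included, and the job is handed in when it is done.

```bash
mkdir -p pics
cat > h.py <<'E'
import numpy as np, cv2
from cell import env
def cam(n,save=None):
    c=env.read_camera(n); c['R']=cv2.Rodrigues(np.array(c['rvec'],float))[0]; c['t']=np.array(c['tvec'],float).ravel(); c['n']=n
    if save: cv2.imwrite('pics/'+save,c['pixels'])
    return c
def rays(c,uv):
    uv=np.atleast_2d(np.array(uv,float)); x=(uv[:,0]-c['cx'])/c['fx']; y=(uv[:,1]-c['cy'])/c['fy']
    if c['n']=='wrist':
        r=np.hypot(x,y); s=np.where(r>1e-9,np.sin(r)/np.maximum(r,1e-9),1); d=np.stack([x*s,y*s,np.cos(r)],1)
    else: d=np.stack([x,y,np.ones_like(x)],1)
    return d@c['R'], -c['R'].T@c['t']
def onz(c,uv,z):
    d,o=rays(c,uv); return o+d*((z-o[2])/d[:,2])[:,None]
def dep(c):
    v,u=np.indices(c['depth'].shape); uv=np.stack([u.ravel(),v.ravel()],1); d,o=rays(c,uv)
    zc=(d@c['R'].T)[:,2]; P=o+d*(c['depth'].ravel()/np.maximum(zc,1e-6))[:,None]
    return P.reshape(c['depth'].shape+(3,))
E
python3 - <<'E'
from h import *
print(env.hold_point_z, env.get_obs()['tool_pos'],env.get_obs()['tool_rot'],env.get_obs()['time_s'])
ims=[cam(n,n+'0.png') for n in('scene','side','wrist')]
for c in ims: print(c['n'],c['fx'],c['cx'],c['cy'],-c['R'].T@c['t'],c['R'][2])
E
```

```text
0.0187 [ 6.49447956e-01 -6.75845928e-05  2.21467767e-01] [-1.79891773e+02  6.60248435e-03  9.00000641e+01] 0.0
scene 546.6564013664935 276.3577722924308 206.02827153662386 [ 0.04481447 -0.75065927  0.669001  ] [ 0.46673872  0.67194292 -0.57501973]
side 405.35123401884357 278.1380752029176 211.59720258717306 [0.45553828 0.38245136 0.79126226] [ 0.07709177 -0.50976583 -0.85685218]
wrist 325.19226210127806 278.04836876048904 204.65911989329845 [0.64916495 0.07926293 0.38302164] [-0.00270152 -0.28836745 -0.95751601]
```

View pics/scene0.png

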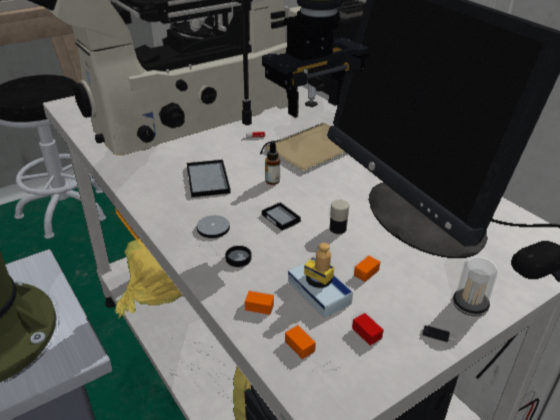

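View pics/side0.png

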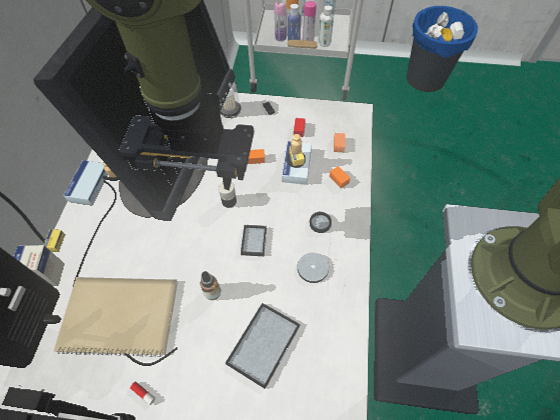

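View pics/wrist0.png

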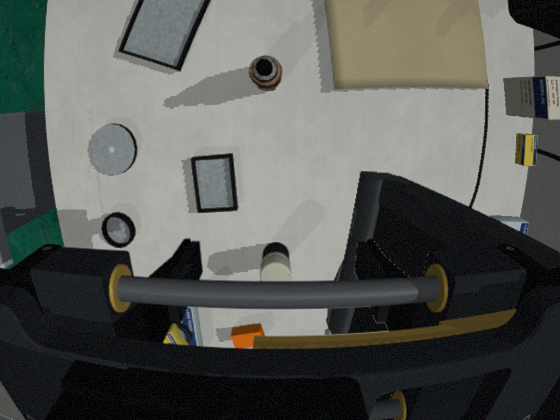

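The scene shows the pile at scene (320,280) / side (297,160). The holders in the side view are the cup (320,222), small tray (254,240), pad (313,267) and big tray (264,345). The bystanders are the dropper (210,287) and the lens case (228,193).

Carton candidates are the yellow/blue box on the pile (side 297,160), the orange boxes (256,157), (339,142) and (340,177), and the red one (299,127). Only the yellow one on the filter under the brass weight fits the description. Next I'll measure and check it in a crop.

```bash
cat > m.py <<'E'
from h import *
S={n:cam(n) for n in('scene','side')}
hold={'scene':{'cup':(238,256),'small':(281,216),'pad':(213,226),'big':(208,178)},'side':{'cup':(320,222),'small':(254,240),'pad':(313,267),'big':(264,345)}}
zt={'cup':.014,'small':.012,'pad':.010,'big':.012}
for n,c in S.items():
    g=cv2.cvtColor(c['pixels'],cv2.COLOR_BGR2GRAY)
    for k,(u,v) in hold[n].items():
        # dark-vs-white-table mask, component around the seed
        r={'cup':16,'small':24,'pad':22,'big':46}[k]
        roi=np.zeros_like(g); roi[max(0,v-r):v+r+1,u-r:u+r+1]=1
        m=((g<(95 if k!='pad' else 150))&(roi>0)).astype(np.uint8)
        cs,_=cv2.findContours(m,cv2.RETR_EXTERNAL,cv2.CHAIN_APPROX_NONE)
        ct=max(cs,key=lambda q:cv2.contourArea(cv2.convexHull(q)))[:,0]
        P=onz(c,ct,zt[k])[:,:2].astype(np.float32)*1000
        (x,y),(w,h),a=cv2.minAreaRect(P)
        if k in('cup','pad'): e=cv2.fitEllipse(P); print(n,k,'ell',np.round(e[0]),np.round(e[1]),end=' ')
        print(n,k,'rect c',round(x,1),round(y,1),'size',round(w,1),round(h,1),'ang',round(a,1))
    D=dep(c)
    # pile: points above table near it
    u,v=(320,280) if n=='scene' else (297,160)
    sub=D[v-50:v+40,u-50:u+50]; px=c['pixels'][v-50:v+40,u-50:u+50]
    hsv=cv2.cvtColor(px,cv2.COLOR_BGR2HSV)
    c0=np.median(sub[40:60,40:60].reshape(-1,3),0); near=np.hypot(sub[...,0]-c0[0],sub[...,1]-c0[1])<.1
    z=sub[...,2]
    for nm,lo,hi,ext in(('pack',.024,.032,(hsv[...,0]<200)),('filter',.033,.040,1),('carton',.054,.062,1),('wt30',.085,.092,1),('knob',.100,.110,1)):
        q=sub[near&(z>lo)&(z<hi)&(ext>0 if nm!='pack' else True)]
        if len(q)>4: (x,y),(w,h),a=cv2.minAreaRect((q[:,:2]*1000).astype(np.float32)); print(n,nm,len(q),np.round((x,y,w,h,a),1),'zmed',q[:,2].mean().round(4))
    for nm,s in (('dropper',(272,165) if n=='scene' else (210,287)),('lens',(340,216) if n=='scene' else (228,193))):
        print(n,nm,D[s[1],s[0]].round(3))
    cv2.imwrite(f'pics/{n}_crop.png',cv2.resize(c['pixels'][v-60:v+45,u-70:u+70],None,fx=5,fy=5,interpolation=cv2.INTER_CUBIC))
E
python3 m.py
```

```text
scene cup ell [427. -78.] [48. 61.] scene cup rect c 425.9 -78.0 size 60.0 46.2 ang 57.8
scene small rect c 565.6 -15.8 size 59.6 80.0 ang 3.4
scene pad ell [430.  30.] [70. 86.] scene pad rect c 431.2 28.4 size 87.1 69.8 ang 41.2
scene big rect c 511.8 196.3 size 150.1 87.3 ang 67.3
scene pack 979 [ 500.3 -226.2   61.7  107.8    1. ] zmed 0.027
scene filter 132 [ 494.5 -229.1   21.9   49.4   49.1] zmed 0.0359
scene carton 203 [ 501.5 -220.6   28.7   45.4   20.7] zmed 0.0575
scene wt30 85 [ 500.8 -229.3   21.7   23.6   42.8] zmed 0.0888
scene knob 74 [ 502.3 -227.6   16.    17.2   19. ] zmed 0.1039
scene dropper [0.627 0.105 0.052]
scene lens [ 0.636 -0.116  0.044]
side cup ell [431. -65.] [45. 50.] side cup rect c 430.5 -65.2 size 44.1 50.9 ang 5.2
side small rect c 569.7 -3.9 size 48.2 71.7 ang 3.9
side pad ell [436.  45.] [57. 62.] side pad rect c 437.4 63.7 size 23.6 60.4 ang 86.7
side big rect c 516.1 208.2 size 131.2 85.0 ang 67.4
side pack 543 [ 501.6 -215.6  121.9  144.4   38.5] zmed 0.0274
side filter 60 [ 500.8 -215.5   43.    37.2    3.7] zmed 0.0354
side carton 103 [ 499.4 -217.    25.7   42.2   20.5] zmed 0.0576
side wt30 49 [ 502.1 -221.4   23.    18.9   10.1] zmed 0.0887
side knob 45 [ 502.3 -225.1   16.    16.2    9.8] zmed 0.1045
side dropper [0.628 0.129 0.06 ]
side lens [ 0.636 -0.087  0.058]
```

View pics/scene_crop.png

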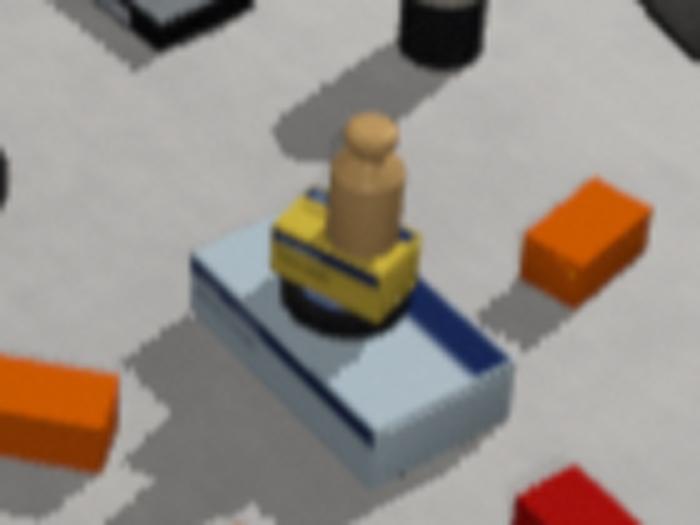

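View pics/side_crop.png

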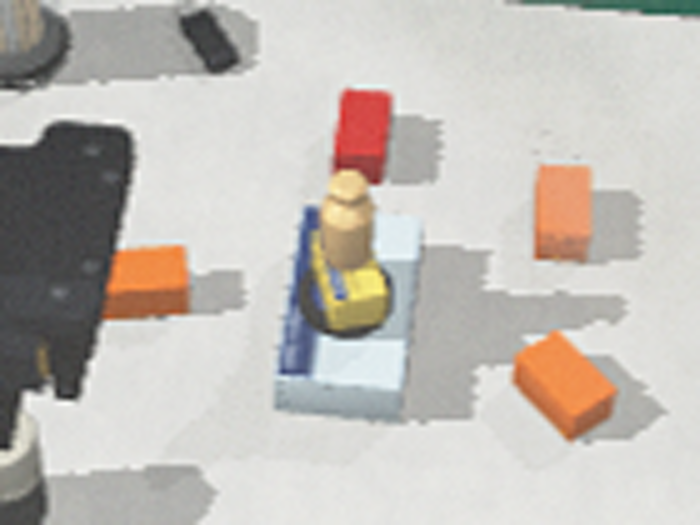

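The crops confirm the target: a yellow/blue carton rotated about 20° on the black ring, with the brass weight standing on it. The orange and red boxes lie separately. I'll refine the holders from depth and check for obstacles around them.

```bash
cat > m2.py <<'E'
from h import *
g={'cup':(.430,-.068,.032,.0115,.017),'small':(.569,-.008,.050,.009,.016),'pad':(.436,.038,.042,.0075,.014),'big':(.515,.204,.085,.009,.016)}
for n in('scene','side'):
    c=cam(n); D=dep(c); ok=c['depth']>0
    for k,(x,y,r,lo,hi) in g.items():
        q=D[ok&(np.hypot(D[...,0]-x,D[...,1]-y)<r)&(D[...,2]>lo)&(D[...,2]<hi)]*1000
        P=q[:,:2].astype(np.float32); (a,b),(w,h),an=cv2.minAreaRect(P); e=cv2.minEnclosingCircle(P)
        print(n,k,len(q),np.round((a,b,w,h,an),1),'circ',np.round([*e[0],2*e[1]],1))
    for k,(x,y,r) in {'dropper':(.63,.11,.04),'lens':(.636,-.1,.04)}.items():
        q=D[ok&(np.hypot(D[...,0]-x,D[...,1]-y)<r)&(D[...,2]>.025)]*1000
        print(n,k,len(q),q.min(0).round(),q.max(0).round())
    q=D[ok&(D[...,2]>.12)&(D[...,2]<.3)&(D[...,0]>.3)&(D[...,0]<1.1)&(D[...,1]<.35)&(D[...,1]>-.4)]
    if n=='scene':
        for y in np.arange(-.4,.35,.1):
            s=q[(q[:,1]>=y)&(q[:,1]<y+.1)]; print('monitor y',y.round(1),s[:,0].min().round(3) if len(s) else None)
E
python3 m2.py
```

```text
scene cup 91 [430.6 -72.2  46.8  46.9  70.1] circ [430.5 -71.5  50.9]
scene small 133 [569.5  -9.3  53.8  71.7   5. ] circ [569.  -10.4  82.7]
scene pad 425 [437.4  37.2  64.1  64.3  21.3] circ [436.3  36.9  67.5]
scene big 180 [516.3 205.1 137.2  86.7  67.5] circ [516.9 202.9 154.8]
scene dropper 383 [615.  96.  25.] [649. 130. 102.]
scene lens 392 [ 625. -124.   25.] [663. -87.  64.]
monitor y -0.4 0.667
monitor y -0.3 0.674
monitor y -0.2 0.687
monitor y -0.1 0.56
monitor y -0.0 0.56
monitor y 0.1 0.868
monitor y 0.2 0.846
monitor y 0.3 0.869
side cup 85 [429.2 -68.6  46.8  46.6  50. ] circ [429.5 -68.4  48.6]
side small 156 [568.8  -7.1  51.2  70.4   3.3] circ [569.1  -6.5  83.7]
side pad 618 [437.1  39.8  64.1  63.4  37.6] circ [436.5  39.8  65.8]
side big 457 [515.2 207.3 131.8  87.1  67.3] circ [515.6 207.2 154.3]
side dropper 362 [616. 105.  25.] [649. 136. 103.]
side lens 238 [ 625. -115.   25.] [661. -83.  63.]
```

```bash
cat > go.py <<'E'
import sys,numpy as np
from cell import env
x,y,z,yaw=map(float,sys.argv[1:5])
o=env.get_obs(); p=np.array(o['tool_pos']); R=o['tool_rot']; ps=np.radians(R[2])
d=np.array([x,y,z])-p
ex=np.array([np.cos(ps),np.sin(ps),0]);ey=np.array([np.sin(ps),-np.cos(ps),0])
print('pose',p.round(4),np.round(R,2),'grip',round(o['grip_width'],4),round(o['grasp_force'],1),'t',o['time_s'])
print('dp cm',np.round([d@ex*100,d@ey*100,-d[2]*100],2),'twist',round((R[2]-yaw+180)%360-180,2))
E
python3 -m jog '[{"dp":[-3,-2,0],"twist":0,"fingers":1},{"dp":[-8,-5,0],"twist":0,"fingers":1},{"dp":[-13,-8.5,0],"twist":0,"fingers":1},{"dp":[-18,-12,0],"twist":0,"fingers":1},{"dp":[-22,-14.3,0],"twist":0,"fingers":1},{"dp":[-22.6,-14.7,0],"twist":0,"fingers":1},{"dp":[-22.6,-14.7,2],"twist":0,"fingers":1},{"dp":[-22.6,-14.7,5],"twist":0,"fingers":1}]' 15
python3 go.py .502 -.2265 .0715 90
python3 - <<'E'
from h import *
cam('wrist','w1.png')
E
```

```text
time_s: 1.35
tool_pos: [0.5045, -0.2253, 0.1731]
tool_rot: [179.8, 0.0, 90.1]
force: [0.5, 0.7, -0.2]
grip_width: 0.0868
grasp_force: 0.0
pose [ 0.5045 -0.2253  0.1731] [1.7982e+02 2.0000e-02 9.0060e+01] grip 0.0868 0.0 t 1.35
dp cm [-0.12 -0.25 10.16] twist 0.06
```

View pics/w1.png

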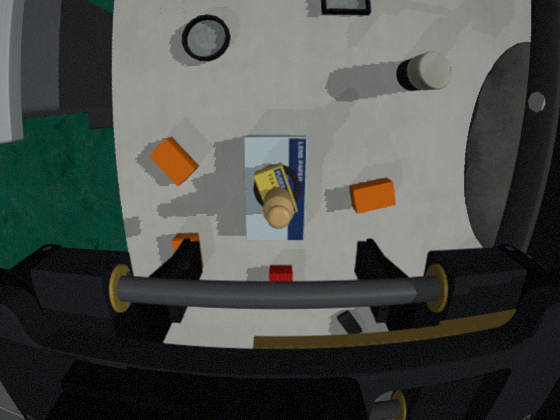

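The wrist view shows the pile centred between the fingers: knob at (278,213), finger gap centre at about (281,265). Descending on the weight.

```bash
python3 -m jog '[{"dp":[-0.1,0,3],"twist":0,"fingers":1},{"dp":[-0.1,0,6],"twist":0,"fingers":1},{"dp":[-0.1,0,8.5],"twist":0,"fingers":1},{"dp":[-0.1,0,9.7],"twist":0,"fingers":1},{"dp":[-0.1,0,10],"twist":0,"fingers":1},{"dp":[-0.1,0,10],"twist":0,"fingers":1},{"dp":[-0.1,0,10],"twist":0,"fingers":1}]' 15
python3 go.py .502 -.2265 .0715 90
python3 -m jog '[{"dp":[0,0,0],"twist":0,"fingers":0.45},{"dp":[0,0,0],"twist":0,"fingers":0.4},{"dp":[0,0,0],"twist":0,"fingers":0.35},{"dp":[0,0,0],"twist":0,"fingers":0.3},{"dp":[0,0,0],"twist":0,"fingers":0.25},{"dp":[0,0,0],"twist":0,"fingers":0.2},{"dp":[0,0,0],"twist":0,"fingers":0.2},{"dp":[0,0,0],"twist":0,"fingers":0.2}]' 15
python3 go.py .430 -.070 .018 90
```

```text
time_s: 2.28
tool_pos: [0.5038, -0.2273, 0.0737]
tool_rot: [179.9, 0.0, 90.0]
force: [0.9, -0.3, -0.2]
grip_width: 0.0869
grasp_force: 0.0
pose [ 0.5038 -0.2273  0.0737] [1.7989e+02 4.0000e-02 9.0000e+01] grip 0.0869 0.0 t 2.275
dp cm [ 0.08 -0.18  0.22] twist 0.0
time_s: 3.28
tool_pos: [0.5031, -0.2271, 0.0725]
tool_rot: [180.0, 0.0, 90.0]
force: [0.3, 0.5, -0.8]
grip_width: 0.024
grasp_force: 15.0
pose [ 0.5031 -0.2271  0.0725] [1.7999e+02 1.0000e-02 9.0000e+01] grip 0.024 15.0 t 3.275
dp cm [15.71 -7.31  5.45] twist 0.0
```

```bash
python3 -m jog '[{"dp":[0,0,-1],"twist":0,"fingers":0.2},{"dp":[0,0,-3],"twist":0,"fingers":0.2},{"dp":[2,-1,-4],"twist":0,"fingers":0.2},{"dp":[6,-3,-4],"twist":0,"fingers":0.2},{"dp":[10,-5,-4],"twist":0,"fingers":0.2},{"dp":[14,-6.7,-3],"twist":0,"fingers":0.2},{"dp":[15.7,-7.3,-1],"twist":0,"fingers":0.2},{"dp":[15.7,-7.3,0],"twist":0,"fingers":0.2}]' 15
python3 -m jog '[{"dp":[0,0,0],"twist":0,"fingers":0.2},{"dp":[0,0,0],"twist":0,"fingers":0.2}]' 15
python3 go.py .430 -.070 .019 90
python3 - <<'E'
from h import *
# weight: knob & body in depth; cup rim wrt it, both cameras
for n in('scene','side'):
    c=cam(n,n+'_w.png'); D=dep(c); hsv=cv2.cvtColor(c['pixels'],cv2.COLOR_BGR2HSV)
    m=(c['depth']>0)&(abs(D[...,0]-.43)<.05)&(abs(D[...,1]+.07)<.05)
    for lo,hi in((.0115,.017),(.055,.08)):
        q=D[m&(D[...,2]>lo)&(D[...,2]<hi)&((hsv[...,1]>90) if lo>.05 else True)]*1000
        if len(q)>5: e=cv2.minEnclosingCircle(q[:,:2].astype(np.float32)); print(n,lo,len(q),np.round([*e[0],2*e[1]],1))
a=[cv2.resize(cv2.imread('pics/scene_w.png')[180:280,180:300],None,fx=3,fy=3),cv2.resize(cv2.imread('pics/side_w.png')[160:260,260:380],None,fx=3,fy=3)]
cv2.imwrite('pics/w2.png',np.hstack(a))
E
```

```text
time_s: 4.28
tool_pos: [0.4292, -0.0689, 0.0722]
tool_rot: [-180.0, 0.0, 90.2]
force: [1.4, -0.9, -1.2]
grip_width: 0.0234
grasp_force: 15.0
time_s: 4.53
tool_pos: [0.4309, -0.0712, 0.0732]
tool_rot: [179.9, 0.0, 89.9]
force: [-0.1, 0.1, -1.6]
grip_width: 0.0236
grasp_force: 15.0
pose [ 0.4309 -0.0712  0.0732] [1.7994e+02 2.0000e-02 8.9900e+01] grip 0.0236 15.0 t 4.525
dp cm [ 0.12 -0.09  5.42] twist -0.1
scene 0.0115 103 [430.4 -71.2  50.2]
scene 0.055 87 [427.  -80.4  23.5]
side 0.0115 78 [430.1 -68.6  48.8]
side 0.055 9 [433.9 -58.7   9.6]
```

View pics/w2.png

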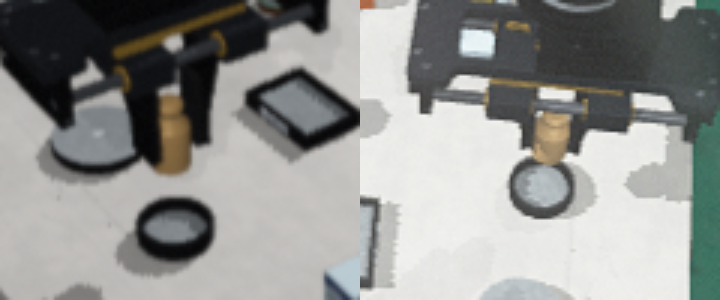

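The weight hangs upright between the fingers, above the cup (its body spans y -80 to -59 mm, the cup centre is at -70). Lowering and releasing it.

```bash
python3 -m jog '[{"dp":[0.1,0,1.5],"twist":0,"fingers":0.2},{"dp":[0.1,0,3.5],"twist":0,"fingers":0.2},{"dp":[0.1,0,4.5],"twist":0,"fingers":0.2},{"dp":[0.1,0,5],"twist":0,"fingers":0.2},{"dp":[0.1,0,5.3],"twist":0,"fingers":0.2},{"dp":[0.1,0,5.3],"twist":0,"fingers":0.2},{"dp":[0.1,0,5.3],"twist":0,"fingers":0.2},{"dp":[0.1,0,5.3],"twist":0,"fingers":0.2}]' 15
python3 go.py .430 -.070 .019 90
```

```text
time_s: 5.62
tool_pos: [0.4303, -0.0691, 0.0199]
tool_rot: [180.0, 0.0, 90.0]
force: [0.4, -1.0, -1.4]
grip_width: 0.0238
grasp_force: 15.0
pose [ 0.4303 -0.0691  0.0199] [1.7995e+02 1.0000e-02 9.0000e+01] grip 0.0238 15.0 t 5.625
dp cm [-0.09 -0.03  0.09] twist 0.0
```

```bash
python3 -m jog '[{"dp":[-0.05,0,0.15],"twist":0,"fingers":0.2},{"dp":[-0.05,0,0.15],"twist":0,"fingers":0.2},{"dp":[-0.05,0,0.15],"twist":0,"fingers":0.35},{"dp":[-0.05,0,0.15],"twist":0,"fingers":0.45},{"dp":[-0.05,0,0.15],"twist":0,"fingers":0.6},{"dp":[-0.05,0,0.15],"twist":0,"fingers":0.7},{"dp":[-0.05,0,0.15],"twist":0,"fingers":0.7},{"dp":[-0.05,0,0.15],"twist":0,"fingers":0.7}]' 15
python3 -m jog '[{"dp":[0,0,-1],"twist":0,"fingers":0.7},{"dp":[0,0,-3],"twist":0,"fingers":0.7},{"dp":[0,0,-6],"twist":0,"fingers":0.7},{"dp":[0,0,-9],"twist":0,"fingers":0.7},{"dp":[-3,2,-10],"twist":0,"fingers":0.7},{"dp":[-8,4,-10],"twist":0,"fingers":0.7},{"dp":[-12,6,-10],"twist":0,"fingers":0.7},{"dp":[-12,6,-10],"twist":0,"fingers":0.7}]' 8
python3 go.py .500 -.2185 .100 110
python3 - <<'E'
from h import *
for n in('scene','side'):
    c=cam(n); D=dep(c); ok=c['depth']>0; hsv=cv2.cvtColor(c['pixels'],cv2.COLOR_BGR2HSV)
    for k,x,y,r,lo,hi in(('knob',.43,-.07,.03,.045,.058),('wbody',.43,-.07,.03,.03,.037),('cup',.43,-.07,.032,.0115,.017),('carton',.5,-.219,.04,.055,.062),('filter',.5,-.222,.04,.033,.040),('pack',.5,-.225,.08,.025,.031)):
        q=D[ok&(np.hypot(D[...,0]-x,D[...,1]-y)<r)&(D[...,2]>lo)&(D[...,2]<hi)]*1000
        if len(q)<5: print(n,k,len(q)); continue
        (a,b),(w,h),an=cv2.minAreaRect(q[:,:2].astype(np.float32)); print(n,k,len(q),np.round((a,b,w,h,an),1),q[:,2].mean().round(1))
E
```

```text
time_s: 6.62
tool_pos: [0.43, -0.0695, 0.018]
tool_rot: [180.0, 0.0, 90.0]
force: [-0.6, -0.4, -0.6]
grip_width: 0.0602
grasp_force: 0.0
time_s: 7.62
tool_pos: [0.4906, -0.1933, 0.1188]
tool_rot: [179.9, 0.1, 89.7]
force: [0.4, 0.5, -0.6]
grip_width: 0.0608
grasp_force: 0.0
pose [ 0.4906 -0.1933  0.1188] [1.7994e+02 1.0000e-01 8.9700e+01] grip 0.0608 0.0 t 7.625
dp cm [-2.51  0.95  1.88] twist -20.3
scene knob 65 [429.6 -70.8  16.9  16.4  57.4] 49.9
scene wbody 66 [427.9 -73.2  16.4  24.1  63.5] 34.1
scene cup 106 [428.7 -73.5  45.   46.2  58. ] 13.2
scene carton 291 [ 501.6 -220.4   29.2   45.7   20.5] 57.3
scene filter 126 [ 494.5 -228.9   25.1   49.6   48.8] 36.2
scene pack 915 [ 500.7 -226.2  108.6   62.4   89.1] 27.1
side knob 53 [428.9 -67.1  16.6  16.1  57.2] 51.0
side wbody 42 [428.9 -65.1  18.1  24.5  78.9] 33.9
side cup 86 [430.2 -67.2  44.9  47.5  80.3] 13.5
side carton 169 [ 499.9 -219.4   26.6   46.4   17.5] 57.8
side filter 66 [ 500.3 -214.5   42.8   36.5    8.7] 35.9
side pack 538 [ 524.1 -223.8  107.4  109.5   89.8] 27.4
```

Weight confirmed in the cup: knob at (429,-69) against the cup centre (430,-70), top at the right height. Next the carton at (501,-220), yaw 20°.

```bash
python3 -m jog '[{"dp":[-1,0.5,0],"twist":-8,"fingers":0.7},{"dp":[-2,1,0.5],"twist":-15,"fingers":0.7},{"dp":[-2.65,1.05,1],"twist":-20,"fingers":0.7},{"dp":[-2.65,1.05,2],"twist":-20,"fingers":0.7},{"dp":[-2.65,1.05,3],"twist":-20,"fingers":0.7},{"dp":[-2.65,1.05,3],"twist":-20,"fingers":0.7},{"dp":[-2.65,1.05,3],"twist":-20,"fingers":0.7}]' 8
python3 go.py .501 -.2200 .045 110
```

```text
time_s: 8.6
tool_pos: [0.5006, -0.2157, 0.0882]
tool_rot: [180.0, 0.0, 110.0]
force: [0.5, -0.1, -0.1]
grip_width: 0.0608
grasp_force: 0.0
pose [ 0.5006 -0.2157  0.0882] [179.99   0.   110.01] grip 0.0608 0.0 t 8.6
dp cm [-0.42 -0.11  4.32] twist 0.01
```

```bash
python3 -m jog '[{"dp":[-0.4,-0.1,1],"twist":0,"fingers":0.7},{"dp":[-0.4,-0.1,2.5],"twist":0,"fingers":0.7},{"dp":[-0.4,-0.1,3.6],"twist":0,"fingers":0.7},{"dp":[-0.4,-0.1,4.2],"twist":0,"fingers":0.7},{"dp":[-0.4,-0.1,4.3],"twist":0,"fingers":0.7},{"dp":[-0.4,-0.1,4.3],"twist":0,"fingers":0.7},{"dp":[-0.4,-0.1,4.3],"twist":0,"fingers":0.7}]' 8
python3 go.py .501 -.2200 .045 110
python3 -m jog '[{"dp":[0,0,0],"twist":0,"fingers":0.4},{"dp":[0,0,0],"twist":0,"fingers":0.36},{"dp":[0,0,0],"twist":0,"fingers":0.33},{"dp":[0,0,0],"twist":0,"fingers":0.3},{"dp":[0,0,0],"twist":0,"fingers":0.25},{"dp":[0,0,0],"twist":0,"fingers":0.22},{"dp":[0,0,0],"twist":0,"fingers":0.22}]' 8
python3 go.py .569 -.0082 .090 94
```

```text
time_s: 9.48
tool_pos: [0.5014, -0.2203, 0.0456]
tool_rot: [180.0, 0.0, 110.0]
force: [-0.4, 0.7, -0.3]
grip_width: 0.0608
grasp_force: 0.0
pose [ 0.5014 -0.2203  0.0456] [1.7995e+02 4.0000e-02 1.1000e+02] grip 0.0608 0.0 t 9.475
dp cm [ 0.04 -0.03  0.06] twist 0.0
time_s: 10.35
tool_pos: [0.501, -0.2201, 0.0451]
tool_rot: [180.0, 0.0, 110.0]
force: [0.3, 0.5, -0.3]
grip_width: 0.0258
grasp_force: 8.0
pose [ 0.501  -0.2201  0.0451] [179.99   0.   110.  ] grip 0.0258 8.0 t 10.35
dp cm [17.59 13.64 -4.49] twist 16.0
```

```bash
python3 -m jog '[{"dp":[0,0,-1],"twist":0,"fingers":0.22},{"dp":[0,0,-3.5],"twist":0,"fingers":0.22},{"dp":[2.5,2,-5],"twist":3,"fingers":0.22},{"dp":[6.5,5,-5],"twist":7,"fingers":0.22},{"dp":[10.5,8.1,-5],"twist":11,"fingers":0.22},{"dp":[14.5,11.3,-5],"twist":14,"fingers":0.22},{"dp":[17,13.2,-5],"twist":16,"fingers":0.22},{"dp":[17.6,13.6,-5],"twist":16,"fingers":0.22}]' 8
python3 -m jog '[{"dp":[0,0,1],"twist":0,"fingers":0.22},{"dp":[0,0,2],"twist":0,"fingers":0.22},{"dp":[0,0,2],"twist":0,"fingers":0.22}]' 8
python3 go.py .569 -.0082 .0135 94
python3 - <<'E'
from h import *
for n in('scene','side'):
    c=cam(n,n+'_c.png'); D=dep(c); ok=c['depth']>0; hsv=cv2.cvtColor(c['pixels'],cv2.COLOR_BGR2HSV)
    m=ok&(hsv[...,1]>110)&(hsv[...,0]>18)&(hsv[...,0]<130)&(np.hypot(D[...,0]-.569,D[...,1]+.008)<.05)&(D[...,2]>.04)
    q=D[m]*1000
    if len(q): print(n,'carton pts',len(q),q.min(0).round(),q.max(0).round())
    for k,x,y,r,lo,hi in(('filter',.5,-.222,.04,.033,.040),('pack',.5,-.225,.08,.025,.031)):
        q=D[ok&(np.hypot(D[...,0]-x,D[...,1]-y)<r)&(D[...,2]>lo)&(D[...,2]<hi)]*1000
        (a,b),(w,h),an=cv2.minAreaRect(q[:,:2].astype(np.float32)); print(n,k,len(q),np.round((a,b,w,h,an),1),q[:,2].mean().round(1), np.round(cv2.minEnclosingCircle(q[:,:2].astype(np.float32))[0],1))
a=[cv2.resize(cv2.imread('pics/scene_c.png')[150:330,220:380],None,fx=2.4,fy=2.4),cv2.resize(cv2.imread('pics/side_c.png')[100:280,200:360],None,fx=2.4,fy=2.4)]
cv2.imwrite('pics/c2.png',np.hstack(a))
E
```

```text
time_s: 11.35
tool_pos: [0.5691, -0.0054, 0.0957]
tool_rot: [180.0, -0.0, 94.3]
force: [0.1, -0.6, -0.6]
grip_width: 0.0258
grasp_force: 8.0
time_s: 11.72
tool_pos: [0.5671, -0.01, 0.0735]
tool_rot: [-179.8, 0.0, 93.9]
force: [0.1, -0.3, -0.7]
grip_width: 0.0261
grasp_force: 8.0
pose [ 0.5671 -0.01    0.0735] [-1.7982e+02  2.0000e-02  9.3870e+01] grip 0.0261 8.0 t 11.725
dp cm [0.17 0.2  6.  ] twist -0.13
scene carton pts 338 [529. -49.  67.] [606.   2. 251.]
scene filter 266 [ 501.9 -221.9   46.2   43.9   40. ] 34.8 [ 501.8 -220.3]
scene pack 1072 [ 500.9 -225.7  107.5   62.4   89.7] 27.1 [ 499.8 -225.7]
side carton pts 178 [544. -30.  67.] [608.  17. 172.]
side filter 183 [ 500.9 -218.6   42.9   45.6    8.1] 35.2 [ 500.3 -219.5]
side pack 607 [ 499.3 -223.9  107.6   59.6   89.6] 27.6 [ 499.2 -223.8]
```

View pics/c2.png

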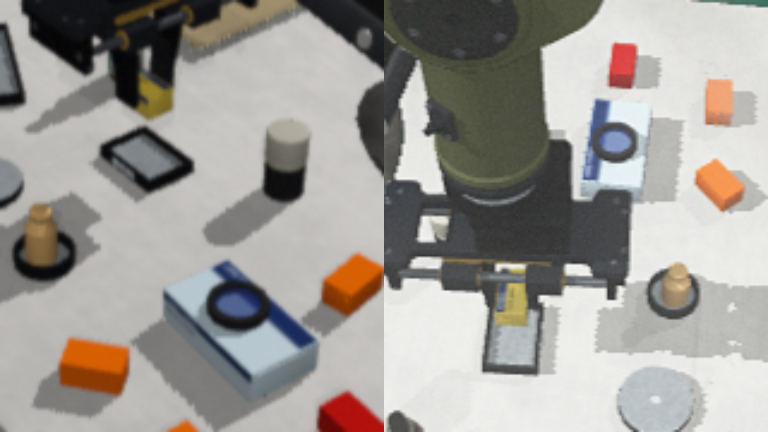

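The carton is held level above the small tray and the weight stands in the cup. The filter is free on the pack at (501,-220).

```bash
python3 -m jog '[{"dp":[0.05,0.05,1.5],"twist":0,"fingers":0.22},{"dp":[0.05,0.05,3.5],"twist":0,"fingers":0.22},{"dp":[0.05,0.05,5],"twist":0,"fingers":0.22},{"dp":[0.05,0.05,5.6],"twist":0,"fingers":0.22},{"dp":[0.05,0.05,6],"twist":0,"fingers":0.22},{"dp":[0.05,0.05,6],"twist":0,"fingers":0.22},{"dp":[0.05,0.05,6],"twist":0,"fingers":0.22}]' 8
python3 go.py .569 -.0082 .0135 94
```

```text
time_s: 12.7
tool_pos: [0.5696, -0.0077, 0.0157]
tool_rot: [179.9, 0.0, 94.0]
force: [0.1, -0.6, -0.2]
grip_width: 0.0261
grasp_force: 8.0
pose [ 0.5696 -0.0077  0.0157] [1.7993e+02 1.0000e-02 9.4000e+01] grip 0.0261 8.0 t 12.7
dp cm [-0.05 -0.06  0.22] twist 0.0
```

```bash
python3 -m jog '[{"dp":[0,0,0.1],"twist":0,"fingers":0.22},{"dp":[0,0,0.2],"twist":0,"fingers":0.22},{"dp":[0,0,0.2],"twist":0,"fingers":0.22},{"dp":[0,0,0.2],"twist":0,"fingers":0.35},{"dp":[0,0,0.2],"twist":0,"fingers":0.4},{"dp":[0,0,0.2],"twist":0,"fingers":0.45},{"dp":[0,0,0.2],"twist":0,"fingers":0.45},{"dp":[0,0,0.2],"twist":0,"fingers":0.45}]' 8
python3 -m jog '[{"dp":[0,0,-1],"twist":0,"fingers":0.45},{"dp":[0,0,-3],"twist":0,"fingers":0.45},{"dp":[0,0,-6],"twist":0,"fingers":0.5},{"dp":[0,0,-9],"twist":0,"fingers":0.75},{"dp":[-4,-2,-9],"twist":0,"fingers":0.75},{"dp":[-9,-4,-9],"twist":0,"fingers":0.75},{"dp":[-14,-6,-9],"twist":0,"fingers":0.75},{"dp":[-19,-7,-9],"twist":0,"fingers":0.75}]' 8
python3 go.py .501 -.2200 .029 90
python3 - <<'E'
from h import *
for n in('scene','side'):
    c=cam(n,n+'_d.png'); D=dep(c); ok=c['depth']>0
    for k,x,y,r,lo,hi in(('carton',.569,-.008,.04,.021,.032),('filter',.5,-.222,.04,.033,.040),('pack',.5,-.225,.08,.025,.031)):
        q=D[ok&(np.hypot(D[...,0]-x,D[...,1]-y)<r)&(D[...,2]>lo)&(D[...,2]<hi)]*1000
        if len(q)<5: print(n,k,len(q)); continue
        (a,b),(w,h),an=cv2.minAreaRect(q[:,:2].astype(np.float32)); print(n,k,len(q),np.round((a,b,w,h,an),1),q[:,2].mean().round(1),np.percentile(q[:,2],[5,95]).round(1))
E
```

```text
time_s: 13.7
tool_pos: [0.569, -0.0077, 0.013]
tool_rot: [-180.0, 0.0, 94.0]
force: [0.4, -1.3, 0.5]
grip_width: 0.039
grasp_force: 0.0
time_s: 14.7
tool_pos: [0.5118, -0.2038, 0.1042]
tool_rot: [179.9, 0.0, 94.0]
force: [1.1, -0.8, -0.1]
grip_width: 0.0652
grasp_force: 0.0
pose [ 0.5118 -0.2038  0.1042] [1.7993e+02 3.0000e-02 9.3990e+01] grip 0.0652 0.0 t 14.7
dp cm [-1.54 -1.19  7.52] twist 3.99
scene carton 0
scene filter 278 [ 502.6 -221.3   46.6   44.5   51.3] 34.8 [33.1 36.9]
scene pack 1063 [ 500.9 -225.9  107.1   62.1   89.4] 27.2 [25.5 29.4]
side carton 237 [566.6  -7.6  26.4  45.    4.7] 26.0 [23.6 28.2]
side filter 187 [ 500.9 -218.6   42.6   44.8    6.8] 35.0 [33.1 37.7]
side pack 598 [ 499.4 -224.   106.1   59.9   89.8] 27.5 [25.4 29.7]
```

The carton lies in the small tray at (567,-8), yaw 4.7°, top at about 27 mm. Next the filter.

```bash
python3 -m jog '[{"dp":[-1,-0.7,1],"twist":0,"fingers":0.75},{"dp":[-1.5,-1.15,3],"twist":0,"fingers":0.75},{"dp":[-1.5,-1.15,5],"twist":0,"fingers":0.75},{"dp":[-1.5,-1.15,6],"twist":0,"fingers":0.75},{"dp":[-1.5,-1.15,6],"twist":0,"fingers":0.75},{"dp":[-1.5,-1.15,6],"twist":0,"fingers":0.75}]' 8
python3 go.py .5015 -.2200 .030 94
```

```text
time_s: 15.55
tool_pos: [0.5027, -0.2177, 0.0438]
tool_rot: [179.9, 0.0, 94.0]
force: [-0.9, -0.2, -0.0]
grip_width: 0.0653
grasp_force: 0.0
pose [ 0.5027 -0.2177  0.0438] [1.7993e+02 2.0000e-02 9.4040e+01] grip 0.0653 0.0 t 15.55
dp cm [-0.22 -0.13  1.38] twist 0.04
```

```bash
python3 -m jog '[{"dp":[-0.2,-0.1,0.5],"twist":0,"fingers":0.75},{"dp":[-0.2,-0.1,1],"twist":0,"fingers":0.75},{"dp":[-0.2,-0.1,1.3],"twist":0,"fingers":0.75},{"dp":[-0.2,-0.1,1.3],"twist":0,"fingers":0.75},{"dp":[-0.2,-0.1,1.3],"twist":0,"fingers":0.75}]' 8
python3 go.py .5015 -.2200 .030 94
python3 -m jog '[{"dp":[0,0,0],"twist":0,"fingers":0.65},{"dp":[0,0,0],"twist":0,"fingers":0.6},{"dp":[0,0,0],"twist":0,"fingers":0.56}]' 8
python3 go.py .5015 -.2200 .030 94
```

```text
time_s: 16.18
tool_pos: [0.5013, -0.22, 0.0301]
tool_rot: [180.0, 0.0, 94.0]
force: [0.4, 0.2, -0.7]
grip_width: 0.0652
grasp_force: 0.0
pose [ 0.5013 -0.22    0.0301] [179.99   0.    94.  ] grip 0.0652 0.0 t 16.175
dp cm [-0.01  0.02  0.01] twist 0.0
time_s: 16.55
tool_pos: [0.5012, -0.2199, 0.0302]
tool_rot: [180.0, 0.0, 94.0]
force: [0.3, -0.5, 1.1]
grip_width: 0.0506
grasp_force: 0.0
pose [ 0.5012 -0.2199  0.0302] [179.99   0.    94.  ] grip 0.0506 0.0 t 16.55
dp cm [-0.01  0.03  0.02] twist 0.0
```

```bash
python3 -m jog '[{"dp":[0,0,0],"twist":0,"fingers":0.5},{"dp":[0,0,0],"twist":0,"fingers":0.45},{"dp":[0,0,0],"twist":0,"fingers":0.45},{"dp":[0,0,0],"twist":0,"fingers":0.45},{"dp":[0,0,-1],"twist":0,"fingers":0.45},{"dp":[0,0,-3],"twist":0,"fingers":0.45},{"dp":[0,0,-6.5],"twist":0,"fingers":0.45},{"dp":[0,0,-6.5],"twist":0,"fingers":0.45}]' 8
python3 go.py .437 .0385 .09 94
```

```text
time_s: 17.55
tool_pos: [0.5035, -0.221, 0.0987]
tool_rot: [179.7, 0.2, 94.0]
force: [-0.1, -0.2, -0.9]
grip_width: 0.0439
grasp_force: 8.0
pose [ 0.5035 -0.221   0.0987] [1.7965e+02 1.6000e-01 9.3990e+01] grip 0.0439 8.0 t 17.55
dp cm [26.35 -4.83  0.87] twist -0.01
```

```bash
python3 -m jog '[{"dp":[2,-0.4,0],"twist":0,"fingers":0.45},{"dp":[6,-1.1,0],"twist":0,"fingers":0.45},{"dp":[11,-1.9,0],"twist":0,"fingers":0.45},{"dp":[16,-2.8,0],"twist":0,"fingers":0.45},{"dp":[21,-3.7,0],"twist":0,"fingers":0.45},{"dp":[25,-4.4,0],"twist":0,"fingers":0.45},{"dp":[26.2,-4.6,1],"twist":0,"fingers":0.45},{"dp":[26.2,-4.6,3],"twist":0,"fingers":0.45}]' 8
python3 -m jog '[{"dp":[0,0,0.5],"twist":0,"fingers":0.45},{"dp":[0,0,0.5],"twist":0,"fingers":0.45},{"dp":[0,0,0.5],"twist":0,"fingers":0.45}]' 8
python3 go.py .437 .0385 .0125 94
python3 - <<'E'
from h import *
for n in('scene','side'): cam(n,n+'_f.png')
c=cam('wrist','wrist_f.png')
a=[cv2.resize(cv2.imread('pics/scene_f.png')[160:280,150:290],(330,283)),cv2.resize(cv2.imread('pics/side_f.png')[200:320,250:390],(330,283))]
cv2.imwrite('pics/f2.png',np.hstack(a))
E
```

```text
time_s: 18.55
tool_pos: [0.4363, 0.0394, 0.0643]
tool_rot: [180.0, 0.0, 94.2]
force: [0.3, -0.2, 0.1]
grip_width: 0.0441
grasp_force: 8.0
time_s: 18.92
tool_pos: [0.4374, 0.0379, 0.0604]
tool_rot: [180.0, 0.0, 93.9]
force: [0.4, 1.0, -0.9]
grip_width: 0.0442
grasp_force: 8.0
pose [0.4374 0.0379 0.0604] [179.97   0.    93.95] grip 0.0442 8.0 t 18.925
dp cm [ 0.07 -0.03  4.79] twist -0.05
```

View pics/f2.png

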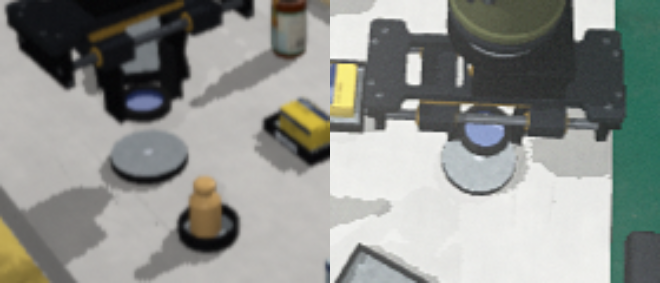

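The filter is held level over the pad, and the weight and carton sit in their holders. Lowering it.

```bash
python3 -m jog '[{"dp":[0,0,1.5],"twist":0,"fingers":0.45},{"dp":[0,0,3.2],"twist":0,"fingers":0.45},{"dp":[0,0,4.2],"twist":0,"fingers":0.45},{"dp":[0,0,4.7],"twist":0,"fingers":0.45},{"dp":[0,0,4.75],"twist":0,"fingers":0.45},{"dp":[0,0,4.75],"twist":0,"fingers":0.45},{"dp":[0,0,4.75],"twist":0,"fingers":0.45}]' 8
python3 go.py .437 .0385 .0123 94
```

```text
time_s: 19.95
tool_pos: [0.4374, 0.0382, 0.0129]
tool_rot: [179.9, 0.0, 94.0]
force: [-0.2, 0.9, -0.4]
grip_width: 0.0438
grasp_force: 8.0
pose [0.4374 0.0382 0.0129] [179.95   0.    94.  ] grip 0.0438 8.0 t 19.95
dp cm [ 0.03 -0.03  0.06] twist 0.0
```

```bash
python3 -m jog '[{"dp":[0,0,0.05],"twist":0,"fingers":0.45},{"dp":[0,0,0.05],"twist":0,"fingers":0.55},{"dp":[0,0,0.05],"twist":0,"fingers":0.65},{"dp":[0,0,0.05],"twist":0,"fingers":0.75},{"dp":[0,0,0.05],"twist":0,"fingers":0.75},{"dp":[0,0,-2],"twist":0,"fingers":0.75},{"dp":[0,0,-5],"twist":0,"fingers":0.8},{"dp":[0,0,-9],"twist":0,"fingers":1}]' 8
python3 -m jog '[{"dp":[-3,0.5,0],"twist":0,"fingers":1},{"dp":[-8,1.4,0],"twist":2,"fingers":1},{"dp":[-13,2.3,0],"twist":4,"fingers":1},{"dp":[-18,3.2,0],"twist":4,"fingers":1},{"dp":[-23,4,0],"twist":4,"fingers":1},{"dp":[-26.5,4.4,0],"twist":4,"fingers":1},{"dp":[-26.7,4.4,2],"twist":4,"fingers":1},{"dp":[-26.7,4.4,4],"twist":4,"fingers":1}]' 12
python3 go.py .5003 -.225 .0085 90
python3 - <<'E'
from h import *
for n in('scene','side'):
    c=cam(n,n+'_g.png'); D=dep(c); ok=c['depth']>0
    for k,x,y,r,lo,hi in(('filter',.437,.0385,.04,.0155,.023),('pad',.437,.0385,.045,.007,.0145),('pack',.5,-.225,.08,.025,.031)):
        q=D[ok&(np.hypot(D[...,0]-x,D[...,1]-y)<r)&(D[...,2]>lo)&(D[...,2]<hi)]*1000
        if len(q)<5: print(n,k,len(q)); continue
        (a,b),(w,h),an=cv2.minAreaRect(q[:,:2].astype(np.float32)); print(n,k,len(q),np.round((a,b,w,h,an),1),q[:,2].mean().round(1))
E
```

```text
time_s: 20.95
tool_pos: [0.4361, 0.0381, 0.1028]
tool_rot: [-179.9, 0.0, 94.0]
force: [0.7, 0.4, 1.0]
grip_width: 0.0736
grasp_force: 0.0
time_s: 21.95
tool_pos: [0.4996, -0.226, 0.0621]
tool_rot: [180.0, 0.0, 89.9]
force: [-0.6, -0.1, -0.7]
grip_width: 0.087
grasp_force: 0.0
pose [ 0.4996 -0.226   0.0621] [1.7998e+02 2.0000e-02 8.9910e+01] grip 0.087 0.0 t 21.95
dp cm [0.1  0.07 5.36] twist -0.09
scene filter 147 [436.6  36.6  45.   43.   36.1] 16.9
scene pad 291 [437.   34.5  58.2  64.1  69.2] 10.2
scene pack 1308 [ 500.9 -225.4  107.2   62.2   89.3] 27.0
side filter 220 [434.3  38.4  43.5  43.8  51.5] 17.3
side pad 394 [436.4  40.4  62.6  65.8   5.5] 9.9
side pack 833 [ 499.4 -224.1  108.3   59.7   89.7] 27.4
```

The filter is flat on the pad, within about 2 mm of centre. Next the pack; the fingers pass the orange boxes with about 18 mm to spare.

```bash
python3 -m jog '[{"dp":[0.1,0.05,1.5],"twist":0,"fingers":1},{"dp":[0.1,0.05,3],"twist":0,"fingers":1},{"dp":[0.1,0.05,4.5],"twist":0,"fingers":1},{"dp":[0.1,0.05,5.2],"twist":0,"fingers":1},{"dp":[0.1,0.05,5.3],"twist":0,"fingers":1},{"dp":[0.1,0.05,5.3],"twist":0,"fingers":1},{"dp":[0.1,0.05,5.3],"twist":0,"fingers":1}]' 12
python3 go.py .5003 -.225 .0085 90
python3 -m jog '[{"dp":[0,0,0],"twist":0,"fingers":0.8},{"dp":[0,0,0],"twist":0,"fingers":0.75},{"dp":[0,0,0],"twist":0,"fingers":0.7},{"dp":[0,0,0],"twist":0,"fingers":0.65},{"dp":[0,0,0],"twist":0,"fingers":0.6},{"dp":[0,0,0],"twist":0,"fingers":0.6},{"dp":[0,0,0],"twist":0,"fingers":0.6}]' 12
python3 go.py .5155 .206 .12 67.4
```

```text
time_s: 22.92
tool_pos: [0.5005, -0.2243, 0.0101]
tool_rot: [179.9, 0.0, 90.0]
force: [-0.5, 0.1, 0.6]
grip_width: 0.0866
grasp_force: 0.0
pose [ 0.5005 -0.2243  0.0101] [1.7993e+02 3.0000e-02 9.0000e+01] grip 0.0866 0.0 t 22.925
dp cm [-0.07 -0.02  0.16] twist 0.0
time_s: 23.8
tool_pos: [0.5002, -0.2241, 0.0096]
tool_rot: [180.0, 0.0, 90.0]
force: [0.8, -0.2, 0.9]
grip_width: 0.0599
grasp_force: 12.0
pose [ 0.5002 -0.2241  0.0096] [1.7998e+02 1.0000e-02 9.0000e+01] grip 0.0599 12.0 t 23.8
dp cm [ 43.01   1.53 -11.04] twist 22.6
```

```bash
python3 -m jog '[{"dp":[0,0,-1],"twist":0,"fingers":0.6},{"dp":[0,0,-4],"twist":0,"fingers":0.6},{"dp":[0,0,-8],"twist":0,"fingers":0.6},{"dp":[2,0,-11],"twist":0,"fingers":0.6},{"dp":[6,0.2,-11],"twist":0,"fingers":0.6},{"dp":[11,0.4,-11],"twist":0,"fingers":0.6},{"dp":[16,0.6,-11],"twist":0,"fingers":0.6},{"dp":[20,0.7,-11],"twist":0,"fingers":0.6}]' 12
python3 go.py .5155 .206 .12 67.4
```

```text
time_s: 24.8
tool_pos: [0.5069, -0.022, 0.1203]
tool_rot: [180.0, -0.0, 90.1]
force: [-0.0, -0.4, -0.6]
grip_width: 0.0602
grasp_force: 12.0
pose [ 0.5069 -0.022   0.1203] [179.95  -0.    90.07] grip 0.0602 12.0 t 24.8
dp cm [22.8   0.89  0.03] twist 22.67
```

```bash
python3 -m jog '[{"dp":[4,0.2,0],"twist":3,"fingers":0.6},{"dp":[9,0.3,0],"twist":7,"fingers":0.6},{"dp":[14,0.5,0],"twist":12,"fingers":0.6},{"dp":[19,0.7,0],"twist":17,"fingers":0.6},{"dp":[22,0.8,0],"twist":21,"fingers":0.6},{"dp":[23,0.85,1],"twist":22.6,"fingers":0.6},{"dp":[23,0.85,3],"twist":22.6,"fingers":0.6},{"dp":[23,0.85,5],"twist":22.6,"fingers":0.6}]' 12
python3 -m jog '[{"dp":[0,0,0.5],"twist":0,"fingers":0.6},{"dp":[0,0,0.5],"twist":0,"fingers":0.6},{"dp":[0,0,0.5],"twist":0,"fingers":0.6}]' 12
python3 go.py .5155 .206 .0146 67.4
python3 - <<'E'
from h import *
for n in('scene','side'): 
    c=cam(n,n+'_p.png'); D=dep(c)
    q=D[(c['depth']>0)&(np.hypot(D[...,0]-.5155,D[...,1]-.206)<.085)&(D[...,2]>.076)&(D[...,2]<.089)]*1000
    if len(q): print(n,len(q),[np.round(v,1) for v in cv2.minAreaRect(q[:,:2].astype(np.float32))])
a=[cv2.resize(cv2.imread('pics/scene_p.png')[60:280,120:330],(360,377)),cv2.resize(cv2.imread('pics/side_p.png')[190:410,160:370],(360,377))]
cv2.imwrite('pics/p2.png',np.hstack(a))
E
```

```text
time_s: 25.8
tool_pos: [0.5156, 0.206, 0.0697]
tool_rot: [180.0, -0.0, 67.4]
force: [0.1, -0.4, -1.0]
grip_width: 0.0602
grasp_force: 12.0
time_s: 26.18
tool_pos: [0.5162, 0.2062, 0.0657]
tool_rot: [179.9, -0.1, 67.4]
force: [0.3, 0.8, -0.5]
grip_width: 0.0603
grasp_force: 12.0
pose [0.5162 0.2062 0.0657] [ 1.7992e+02 -7.0000e-02  6.7390e+01] grip 0.0603 12.0 t 26.175
dp cm [-0.04 -0.06  5.11] twist -0.01
scene 761 [array([516. , 205.5]), array([115.8,  78. ]), np.float64(67.6)]
side 698 [array([528.7, 234.1]), array([41.4, 65.9]), np.float64(67.6)]
```

View pics/p2.png

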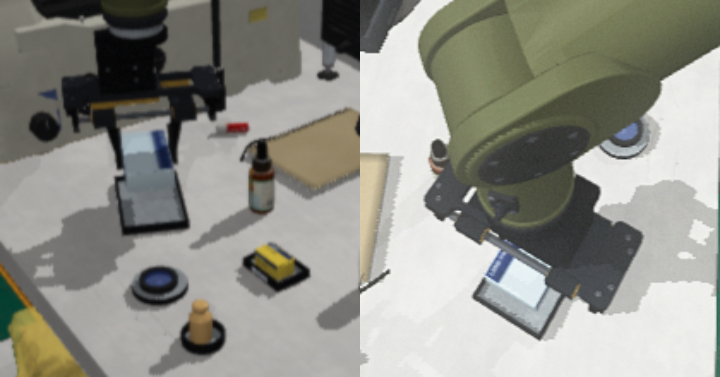

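The pack hangs over the big tray, aligned at 67.6°, and the dropper is clear. I'll check its levelness from depth before lowering.

Run:
```python
from h import *
c=cam('scene'); D=dep(c); hsv=cv2.cvtColor(c['pixels'],cv2.COLOR_BGR2HSV)
q=D[(c['depth']>0)&(np.hypot(D[...,0]-.5155,D[...,1]-.206)<.065)&(D[...,2]>.03)&(D[...,2]<.12)]
a=np.radians(67.5); s=(q[:,0]-.5155)*np.cos(a)+(q[:,1]-.206)*np.sin(a)
w=-(q[:,0]-.5155)*np.sin(a)+(q[:,1]-.206)*np.cos(a)
for l in np.arange(-.07,.07,.01):
    m=(s>=l)&(s<l+.01)&(abs(w)<.025)
    if m.sum()>3: print(l.round(3),m.sum(),np.percentile(q[m,2],[5,50,95]).round(4))
```

```text
-0.06 282 [0.0566 0.0699 0.0829]
-0.05 64 [0.0666 0.0827 0.0846]
-0.04 51 [0.0814 0.0826 0.0841]
-0.03 56 [0.0808 0.0827 0.084 ]
-0.02 50 [0.081  0.0826 0.084 ]
-0.01 50 [0.0809 0.0825 0.0844]
0.0 52 [0.081  0.0826 0.0844]
0.01 47 [0.0807 0.0825 0.0841]
0.02 46 [0.0809 0.0827 0.0842]
0.03 51 [0.0808 0.0825 0.0844]
0.04 39 [0.0808 0.0826 0.0842]
0.05 6 [0.0802 0.0819 0.0825]
```

```bash
python3 -m jog '[{"dp":[0,-0.05,1.5],"twist":0,"fingers":0.6},{"dp":[0,-0.05,3.2],"twist":0,"fingers":0.6},{"dp":[0,-0.05,4.3],"twist":0,"fingers":0.6},{"dp":[0,-0.05,4.9],"twist":0,"fingers":0.6},{"dp":[0,-0.05,5.05],"twist":0,"fingers":0.6},{"dp":[0,-0.05,5.05],"twist":0,"fingers":0.6},{"dp":[0,-0.05,5.05],"twist":0,"fingers":0.6}]' 12
python3 go.py .5155 .206 .0146 67.4
```

```text
time_s: 27.2
tool_pos: [0.5152, 0.2062, 0.0141]
tool_rot: [180.0, -0.0, 67.4]
force: [-0.8, 0.0, 0.6]
grip_width: 0.0598
grasp_force: 12.0
pose [0.5152 0.2062 0.0141] [ 1.7998e+02 -2.0000e-02  6.7400e+01] grip 0.0598 12.0 t 27.2
dp cm [-0.01  0.03 -0.05] twist 0.0
```

```bash
python3 -m jog '[{"dp":[0,0,0],"twist":0,"fingers":0.75},{"dp":[0,0,0],"twist":0,"fingers":0.85},{"dp":[0,0,0],"twist":0,"fingers":0.9},{"dp":[0,0,0],"twist":0,"fingers":0.9},{"dp":[0,0,0],"twist":0,"fingers":0.9},{"dp":[0,0,-2],"twist":0,"fingers":0.9},{"dp":[0,0,-6],"twist":0,"fingers":0.9},{"dp":[0,0,-10],"twist":0,"fingers":0.9}]' 12
python3 -m jog '[{"dp":[0,0,-5],"twist":0,"fingers":0.9},{"dp":[0,0,-10],"twist":0,"fingers":0.9},{"dp":[0,0,-10],"twist":0,"fingers":0.9},{"dp":[0,0,-10],"twist":0,"fingers":0.9}]' 12
python3 - <<'E'
from h import *
for n in('scene','side'):
    c=cam(n,n+'_z.png'); D=dep(c); ok=c['depth']>0
    for k,x,y,r,lo,hi in(('pack',.5155,.206,.085,.027,.040),('filter',.437,.0385,.04,.0155,.023),('carton',.568,-.008,.04,.021,.032),('knob',.43,-.07,.03,.045,.058),('dropper',.63,.113,.04,.085,.11),('lens',.643,-.104,.04,.057,.07)):
        q=D[ok&(np.hypot(D[...,0]-x,D[...,1]-y)<r)&(D[...,2]>lo)&(D[...,2]<hi)]*1000
        if len(q)<5: print(n,k,len(q)); continue
        (a,b),(w,h),an=cv2.minAreaRect(q[:,:2].astype(np.float32)); print(n,k,len(q),np.round((a,b,w,h,an),1),np.median(q[:,2]).round(1))
cv2.imwrite('pics/z2.png',cv2.resize(cv2.imread('pics/scene_z.png')[120:320,150:400],None,fx=3,fy=3))
E
```

```text
time_s: 28.2
tool_pos: [0.5148, 0.206, 0.1149]
tool_rot: [-180.0, 0.0, 67.4]
force: [0.1, -0.0, 0.1]
grip_width: 0.0782
grasp_force: 0.0
time_s: 28.7
tool_pos: [0.5147, 0.2059, 0.2136]
tool_rot: [-180.0, 0.0, 67.4]
force: [0.1, 0.0, -0.8]
grip_width: 0.0785
grasp_force: 0.0
scene pack 698 [513.5 202.3 109.8  60.2  67.4] 31.7
scene filter 150 [436.3  35.7  44.2  44.5   1.3] 16.8
scene carton 202 [568.3 -10.5  28.1  48.3   2.5] 25.4
scene knob 65 [429.8 -71.4  17.6  16.7   4.7] 50.7
scene dropper 41 [633.9 114.4  12.6  10.9  55.6] 94.1
scene lens 163 [ 643.9 -104.5   35.3   33.6    7.9] 60.1
side pack 1416 [514.5 209.8  95.8  60.4  67.5] 32.1
side filter 208 [433.8  38.4  44.5  41.1  77. ] 17.2
side carton 0
side knob 53 [428.  -67.7  17.   14.9  63.8] 51.2
side dropper 0
side lens 0
```

View pics/z2.png

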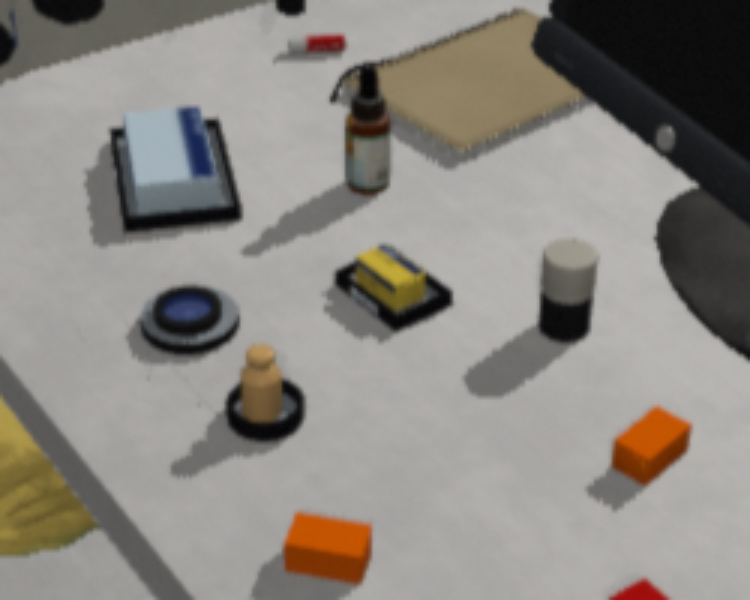

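All four things sit flat and centred in their holders: pack (170,160), filter (188,310), carton (390,277) and weight (262,390). The dropper and lens case have not moved. Handing in.

```bash
python3 -c "
from cell import env
print(env.sign_off())"
```

```text
the job is handed in; nothing more can be done
None
```

The job is handed in at about 29 s: weight, carton, filter and pack are each upright in their own holder, a few millimetres from centre at most by my last camera check; the dropper and lens case have not moved, and sign-off returned no verdict.

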